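# Widen the spring-pin jar rack by one hole and file the jar

## Task

Make room in the adjustable spice-jar rack beside the sink: lift away the jar that stands on its board outside the sliding fence, in the fence's way, and set it aside for the moment; then squeeze the spring pin flush into the square tube and slide the fence outward, away from the two jars in the row, until the pin springs out of the next hole. Finally stand the jar upright in the room you made, in line between the fence and those two jars, and leave everything else standing where it is.

Things in the scene. Friction and masses are not known exactly. Their poses are not given: they have to be found in the camera images.
- rack: Fixed jar rack left or right of the sink. Wooden board, top 12 mm above the worktop, from x -105 to 105, y -80 to 95 mm in its frame; origin on the worktop. x: the way the fence slides open (roughly toward the robot), y: across, from the jar row to the tube, z up. Jars stand in a row along y = -50 mm. Grey brackets at x -98 and 98 mm hold the tube (y = 60); their tops are at z = 89 mm.
- end_plate (a point): Middle of the row side of the rack's fixed steel end plate (66 mm wide, top 74 mm above the worktop), where the row begins: rack x -74, y -50, z 45 mm. Axes as the rack's.
- sleeve_mid (a point): Centre of the square steel sleeve, 36 x 36 mm, 115 mm long, that slides along rack x on the fixed inner tube; carries the fence. Closed: rack x -31.5, y 60, z 65 mm. Its side at y = 78 mm, away from the jars, has two 15 mm square holes 56 mm apart, 18 and 74 mm from its end at the lower x; the pin stands in the second at the start and must end in the first.
- fence (a joint): Travel of sleeve and fence along rack x, m: 0 closed (start), 0.056 = pin in the next hole, ends at 0.057. Locked while the pin is out, but for 1 to 2 mm of play. With the pin squeezed flush, pull with about 10 N for the first mm (the hole's edge cams the round pin end in), then 3 to 4 N; the pin runs hidden under the wall until the next hole comes, then springs out and locks.
- fence_face (a point): Middle of the face, toward the row jars, of the steel fence plate (6 mm thick, top 73 mm above the worktop) that the sleeve carries across the jar row. Rack x 20 mm closed, 76 mm open; y -50, z 45 mm. Axes as the rack's.
- pin (a joint): How far the spring pin is pressed in, m: 0 = out (8 mm proud of the sleeve's side), 0.008 = flush, 0.011 = under the wall between the holes. Spring about 3 N at 0, 6 N under the wall.
- pin_tip (a point): Tip of the pin, a round-ended steel stud 12 mm thick pointing along rack +y. It does not travel with the sleeve: rack x -15, z 65 mm, tip at y 86 mm when out. Two fingers from above, closing along rack y on the sleeve (middle y 60) at the pin with about 30 N, press it flush with one finger and hold the sleeve.
- loose_jar: The jar to file: glass spice jar with black cap, 41 mm across, 90 mm high, 60 to 100 g; origin at the centre of its underside. Starts upright on the rack's board outside the fence, at rack x about 60, y about -50 mm. The strip of worktop in front of the sink (world x 0.40 to 0.47 m, |y| under 0.15 m) is free to set it on meanwhile.
- row_jar_1: Spice jar, 41 mm across, 90 mm high, next to the end plate; stays in the row. Origin at the centre of its underside.
- row_jar_2: Spice jar, 41 mm across, 90 mm high, next to the fence; stays in the row. Origin at the centre of its underside.
- mill: Bystander: clear salt mill with a steel head, 56 mm across, 165 mm high, standing at the far end of the rack. Origin at the centre of its underside.
- tin: Bystander: food tin 58 mm across, 72 mm high, standing at the far end of the rack. Origin at the centre of its underside.
- mug: Bystander: white mug, 83 mm across, 93 mm high, standing on the other side of the sink. Origin at its underside.
- tap_spout (a point): Mouth of the tall fixed tap over the sink, the tap's part nearest the robot (world x 0.66, z 0.26 m); the tap rises behind it to z 0.39 m. Pass it on the robot's side (x under 0.5 m).

How it is judged:
By the outcome, as a careful person would: the job done as asked, in the order asked, and still so for the second after the job is handed in, with the robot touching nothing.
It also fails if it takes over 72 s, if anything falls off the work surface, if the arm or the gripper's body presses on something with over 40 N, if the wrist force passes 120 N, or if a joint passes its speed limit or range.

## Robot

A 6-joint arm with a two-finger parallel gripper is mounted at the origin on a cart in front of the work surface, level with it; the furniture and walls round the work are solid. World frame = base frame: x ahead of the robot, y to its left, z up, the work surface at z = 0. Lengths are in m, angles in degrees, forces in N, time in s.
With the tool pointing down it reaches from about 0.275 to 0.975 m from the base axis. Payload 8.4 kg.
Tool frame: the origin (TCP) lies midway between the tips of the shut fingers; the grasp point (between the pads) lies 19 mm behind it; z points along the fingers, y is the line along which they close (so a half turn about z gives the same grasp; the last joint's range is limited). The gripper opens to 92 mm and grips with 3 to 60 N. Pads are 20 mm wide; open, the fingers measure 128 mm over their backs; the gripper's body (75 mm by 189 mm) begins 69 mm behind the grasp point.
Start: joints at [77.154, 20.225, 93.587, -0, 66.188, -0.138], TCP at [0.137, 0.61, 0.215] pointing down, gripper open.
Joint ranges: [-150.9, 150.9], [-52.94, 120.26], [3.33, 152.33], [-74.26, 254.26], [0, 154.13], [-172.89, 172.89]. Speed limits (degrees/s): [127.2, 127.2, 159.86, 180, 180, 180].

## Interface

Orientations are given as [roll, pitch, yaw] about the fixed x, y, z axes, in that order (R = Rz(yaw) Ry(pitch) Rx(roll)).
In Python, from workcell import arm, imaging, job_done gives the robot as it stands.
- The arm moves only by the tool jog_arm, never from a script. Its argument "rows" is one flat list of numbers, 7 for each row, row after row: the turn, a rotation vector about the tool's x, y, z in degrees, then the shift along the tool's x, y, z in m, then the opening, from 0 (shut) to 1 (fully open). In form: [rx, ry, rz, tx, ty, tz, fingers, rx, ry, rz, tx, ty, tz, fingers, ...]. A call has 1 to 5 rows; each row is the pose to reach, as a shift and turn from the pose commanded when the call began, along the tool's axes at that moment; what a row does not reach only later rows make up. A row lasts 1/8 s, in which the tool goes at most 62.5 mm and 10.7 degrees, less where a joint would pass 70% of its speed; a pose out of reach is approached as far as the arm can. A call with a gripper value outside its range is refused whole. The fingers move at their own pace and stop on an object; "force" is the grip in N (left out, the last holds). Time passes only in rows, so rows that repeat a pose let the fingers close. It gives the time, the measured TCP pose, the force, the opening and the grip force at its end, in the units of the state.
- arm.read_state(): the state, without advancing time (a new reading comes with each control period).
- imaging.capture(name): name is "scene" or "top" or "wrist"; returns the picture (480x640x3 uint8, red, green, blue); there is no depth.
- imaging.camera_params(name): a dict with "mtx" (3x3 intrinsics, pixels), "eye" and "attitude" of the camera in the world. Camera axes: x right, y up, looking along -z (the intrinsics and any distortion apply to the point x, -y, -z); pixel columns grow to the right and rows downward; lengths in m; the calibration is good to about 2 mm. A picture is of the moment at which its call begins: read the wrist's pose just before it. camera_params takes no time and is no camera call; for the wrist camera it gives the pose at the moment of the call.
- job_done(): hands the job in; it is judged then, once.
The state is a dict: "t": time; "q": joint angles; "joint_vel": joint speeds; "joint_torque": joint torques, N m; "eef_pos": TCP position; "eef_rot": TCP orientation; "ft_force": force on the tool from outside, world axes, zero at the start; "wrist_torque": the same for the moment, N m; "opening": opening from 0.0 (shut) to 1.0 (fully open); "grasp_force": force on a finger pad.
Only numpy, scipy, OpenCV 4.12 (cv2) and the standard library are available. Lean on these libraries where they do the work, as an engineer would, in place of code of your own. Each camera call takes 0.05 s, during which the arm holds its last target. There are 200 camera calls.

## Working session

There is one attempt and no reset: what is moved stays moved. The work goes in short steps, Python scripts to look and compute and a tool call to move; the robot and the scene stay as the last step left them, time stands still between calls to the robot, and variables do not carry over. Pictures are saved under pics/ and viewed, at most 10 in all, crops included, and the job is handed in when it is done.

Besides the shell and the picture viewer there is one more tool, called after ">>>" as name(argument=value, ...), one argument or row to a line, values as JSON. jog_arm: Moves the arm, as the interface text tells. Its arguments: {"type":"object","properties":{"rows":{"type":"array","items":{"type":"number"}},"force":{"type":"number"}},"required":["rows"]}

```bash
mkdir -p pics; python3 - <<'E'
from workcell import arm, imaging
import cv2
for n in ("scene","top"):
    im=imaging.capture(n); cv2.imwrite(f"pics/{n}0.png",im[:,:,::-1]); p=imaging.camera_params(n); print(n,p)
s=arm.read_state(); print(s)
E
```

```text
scene {'mtx': array([[562.99276357,   0.        , 314.44115741],
       [  0.        , 562.99276357, 236.9238944 ],
       [  0.        ,   0.        ,   1.        ]]), 'eye': array([-0.07929505, -0.75006439,  1.23078705]), 'attitude': array([ 42.56398647,   1.07083819, -42.35716522])}
top {'mtx': array([[529.67363597,   0.        , 319.29773217],
       [  0.        , 529.67363597, 239.32273169],
       [  0.        ,   0.        ,   1.        ]]), 'eye': array([-0.10178769, -0.25784348,  1.4865549 ]), 'attitude': array([ 28.03462884,   0.80733644, -71.05143399])}
{'t': 0.1, 'q': array([ 7.71540355e+01,  2.02603496e+01,  9.36250875e+01,  1.57809739e-04,
        6.61872540e+01, -1.37174240e-01]), 'joint_vel': array([ 0.07816441,  0.00599155, -0.1161867 ,  0.01733156, -0.10352076,
       -0.00666968]), 'joint_torque': array([-1.29834065e-03, -5.94903517e+01, -3.34929442e+01,  6.98283850e-02,
        1.83900649e-02, -5.03515412e-05]), 'eef_pos': array([0.13739305, 0.60925089, 0.21391676]), 'eef_rot': array([-1.79927309e+02, -3.18326845e-04,  1.67291146e+02]), 'ft_force': array([-0.1421475 ,  0.11070422, -0.58139815]), 'wrist_torque': array([-0.02613705,  0.01563478, -0.00557251]), 'grasp_force': 0.0, 'opening': 1.002340341439634}
```

View pics/top0.png

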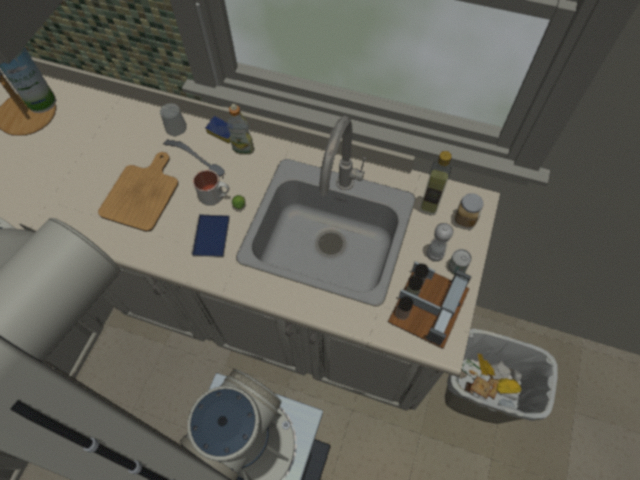

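View pics/scene0.png

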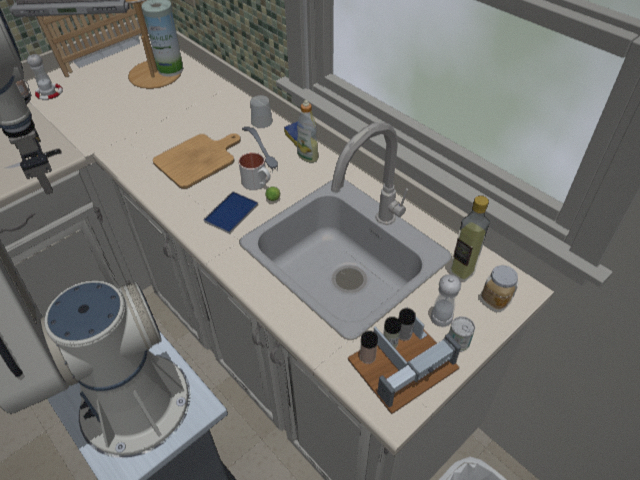

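The scene view shows the rack at the right of the sink: loose jar ~(369,345), row jars ~(393,325) and (407,317), tube from (397,385) to (455,340). I'll enlarge both views.

```bash
python3 - <<'E'
import cv2
a=cv2.imread("pics/scene0.png")[290:410,340:500]; b=cv2.imread("pics/top0.png")[235:355,370:490]
cv2.imwrite("pics/sc.png",cv2.resize(a,None,fx=5,fy=5,interpolation=cv2.INTER_CUBIC))
cv2.imwrite("pics/tc.png",cv2.resize(b,None,fx=5,fy=5,interpolation=cv2.INTER_CUBIC))
E
```

```text
(no output)
```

View pics/sc.png

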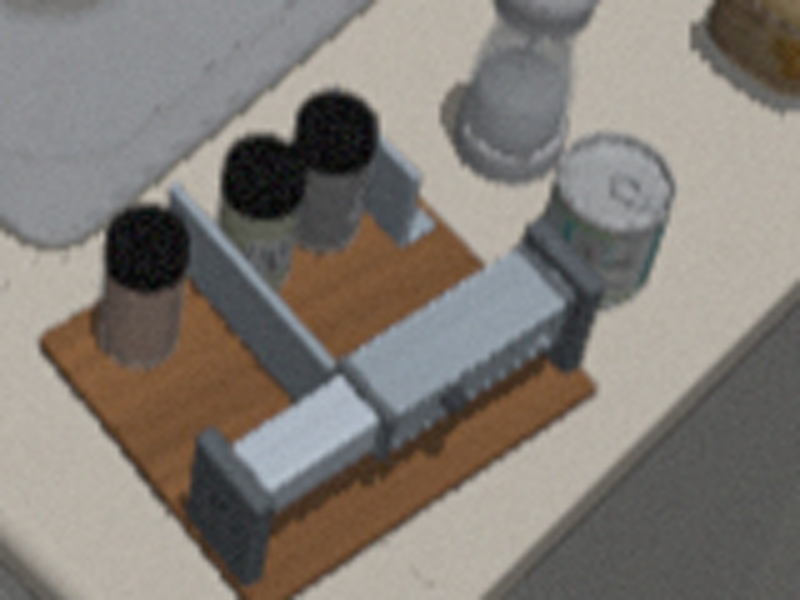

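View pics/tc.png

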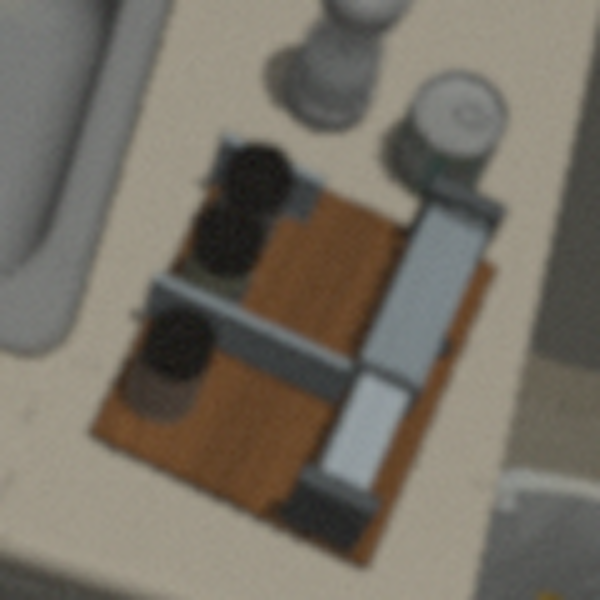

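The crops give board corners, cap centres and the sleeve end. I'll fit the rack pose from both views.

```bash
cat >h.py <<'E'
import numpy as np
from scipy.spatial.transform import Rotation as R
from scipy.optimize import least_squares
from workcell import arm, imaging
def ray(p,px):
    d=np.array([(px[0]-p['mtx'][0,2])/p['mtx'][0,0],-(px[1]-p['mtx'][1,2])/p['mtx'][1,1],-1])
    return p['eye'],R.from_euler('xyz',p['attitude'],degrees=True).apply(d)
def at(p,px,z):
    e,d=ray(p,px); return e+d*(z-e[2])/d[2]
def proj(p,X):
    c=R.from_euler('xyz',p['attitude'],degrees=True).inv().apply(np.atleast_2d(X)-p['eye'])
    return np.c_[p['mtx'][0,0]*c[:,0]/-c[:,2]+p['mtx'][0,2], p['mtx'][1,1]*c[:,1]/c[:,2]+p['mtx'][1,2]]
def rack2w(v,P):  # v=(x,y,yaw deg)
    P=np.atleast_2d(P); return R.from_euler('z',v[2],degrees=True).apply(P)+[v[0],v[1],0]
def w2rack(v,P):
    return R.from_euler('z',-v[2],degrees=True).apply(np.atleast_2d(P)-[v[0],v[1],0])
def fit(obs,v0):
    """obs: list of (params, pix, rackpoint)"""
    f=lambda v:np.concatenate([(proj(p,rack2w(v,P))[0]-px) for p,px,P in obs])
    s=least_squares(f,v0,loss='soft_l1',x_scale=[.01,.01,1]); return s.x,f(s.x).reshape(-1,2)
E
python3 - <<'E'
from h import *
S=imaging.camera_params('scene');T=imaging.camera_params('top')
s=lambda u,v:(340+(u+.5)/5-.5,290+(v+.5)/5-.5); t=lambda u,v:(370+(u+.5)/5-.5,235+(v+.5)/5-.5)
m=1e-3*np.array
o1=[(S,s(42,342),(.105,-.08,.012)),(S,s(595,387),(-.105,.095,.012)),(S,s(383,422),(.026,.078,.083)),(S,s(345,360),(.026,.042,.083))]
o2=[(T,t(92,432),(.105,-.08,.012)),(T,t(366,566),(.105,.095,.012)),(T,t(495,265),(-.105,.095,.012)),(T,t(412,385),(.026,.078,.083)),(T,t(362,362),(.026,.042,.083))]
for o in (o1,o2,o1+o2):
    v,r=fit(o,[.55,-.4,180]); print(v,r.round(1).tolist())
for n,a,b in(("loose",(148,238),(182,337)),("r2",(263,167),(228,229)),("r1",(337,121),(257,174))):
    A=at(S,s(*a),.102);B=at(T,t(*b),.102); print(n,A,B,w2rack(v,[A,B]).round(4).tolist())
E
```

```text
Traceback (most recent call last):
TypeError: unsupported operand type(s) for *: 'float' and 'builtin_function_or_method'
```

```bash
python3 - <<'E'
from h import *
S=imaging.camera_params('scene');T=imaging.camera_params('top')
s=lambda u,v:(340+(u+.5)/5-.5,290+(v+.5)/5-.5); t=lambda u,v:(370+(u+.5)/5-.5,235+(v+.5)/5-.5)
o1=[(S,s(42,342),(.105,-.08,.012)),(S,s(595,387),(-.105,.095,.012)),(S,s(383,422),(.026,.078,.083)),(S,s(345,360),(.026,.042,.083))]
o2=[(T,t(92,432),(.105,-.08,.012)),(T,t(366,566),(.105,.095,.012)),(T,t(495,265),(-.105,.095,.012)),(T,t(412,385),(.026,.078,.083)),(T,t(362,362),(.026,.042,.083))]
for o in (o1,o2,o1+o2):
    v,r=fit(o,[.55,-.4,180]); print(v,r.round(1).tolist())
for n,a,b in(("loose",(148,238),(182,337)),("r2",(263,167),(228,229)),("r1",(337,121),(257,174))):
    A=at(S,s(*a),.102);B=at(T,t(*b),.102); print(n,A,B,w2rack(v,[A,B]).round(4).tolist())
E
```

```text
[  0.53807086  -0.35289847 171.50203545] [[-1.1, -0.8], [1.4, -0.6], [1.2, 0.3], [-1.6, 1.0]]
[  0.53486141  -0.35144124 171.43353789] [[-1.2, -0.3], [0.6, -0.2], [0.4, -0.9], [0.9, 1.2], [-1.2, 0.3]]
[  0.53617593  -0.35205743 171.53867362] [[-1.9, -0.6], [0.7, -0.4], [0.3, 0.5], [-2.5, 1.2], [-0.8, -0.6], [1.0, -0.6], [0.6, -1.3], [1.3, 0.8], [-0.9, -0.1]]
loose [ 0.48252244 -0.29236356  0.102     ] [ 0.47913092 -0.29258125  0.102     ] [[0.0619, -0.0511, 0.102], [0.0652, -0.0504, 0.102]]
r2 [ 0.55092337 -0.30227999  0.102     ] [ 0.55080937 -0.3007966   0.102     ] [[-0.0073, -0.0514, 0.102], [-0.0069, -0.0529, 0.102]]
r1 [ 0.59649214 -0.30874566  0.102     ] [ 0.58947035 -0.30813176  0.102     ] [[-0.0533, -0.0517, 0.102], [-0.0463, -0.0513, 0.102]]
```

>>> jog_arm(
  rows=[0,0,0,-0.02,-0.03,0,1,0,0,0,-0.052,-0.078,0,1,0,0,0,-0.084,-0.126,0,1,0,0,0,-0.116,-0.174,0,1,0,0,0,-0.148,-0.222,0,1],
)

```text
t: 0.72
eef_pos: [0.2332, 0.3587, 0.2144]
eef_rot: [-180.0, 0.0, 167.3]
ft_force: [0.9, 0.3, 0.6]
opening: 1.0
grasp_force: 0.0
```

>>> jog_arm(
  rows=[0,0,0,-0.032,-0.048,0,1,0,0,0,-0.064,-0.096,0,1,0,0,0,-0.096,-0.144,0,1,0,0,0,-0.128,-0.192,0,1,0,0,0,-0.16,-0.24,0,1],
)

```text
t: 1.35
eef_pos: [0.3366, 0.0895, 0.2147]
eef_rot: [180.0, 0.0, 167.3]
ft_force: [0.7, -0.5, -0.3]
opening: 1.001
grasp_force: 0.0
```

>>> jog_arm(
  rows=[0,0,-1,-0.032,-0.048,0,1,0,0,-2,-0.064,-0.096,0,1,0,0,-3,-0.096,-0.144,0,1,0,0,-4,-0.128,-0.192,0,1,0,0,-4.2,-0.15,-0.225,0,1],
)

```text
t: 1.98
eef_pos: [0.4335, -0.1636, 0.2144]
eef_rot: [-180.0, -0.0, 171.4]
ft_force: [0.5, 0.6, 0.3]
opening: 1.0
grasp_force: 0.0
```

```bash
python3 - <<'E'
from h import *; import cv2
s=arm.read_state(); print(s['t'],s['eef_pos'],s['eef_rot'],s['q'],s['joint_vel'])
p=imaging.camera_params('wrist'); print(p)
im=imaging.capture('wrist'); cv2.imwrite("pics/w1.png",im[:,:,::-1])
E
```

```text
1.975 [ 0.43349153 -0.16363894  0.21441276] [-1.79994737e+02 -5.24155829e-04  1.71421587e+02] [-2.08624542e+01  5.62181052e+00  1.12637010e+02 -5.96525839e-03
  6.17405724e+01 -1.02281217e+02] [-29.9094495   19.16761727 -20.97996398   0.39221152   2.38164149
 -31.07462345]
{'mtx': array([[348.48167003,   0.        , 322.80344735],
       [  0.        , 348.48167003, 239.75787384],
       [  0.        ,   0.        ,   1.        ]]), 'eye': array([ 0.36033326, -0.15259083,  0.38405661]), 'attitude': array([-1.52121397e+01, -1.67766837e-02,  8.14258965e+01])}
```

View pics/w1.png

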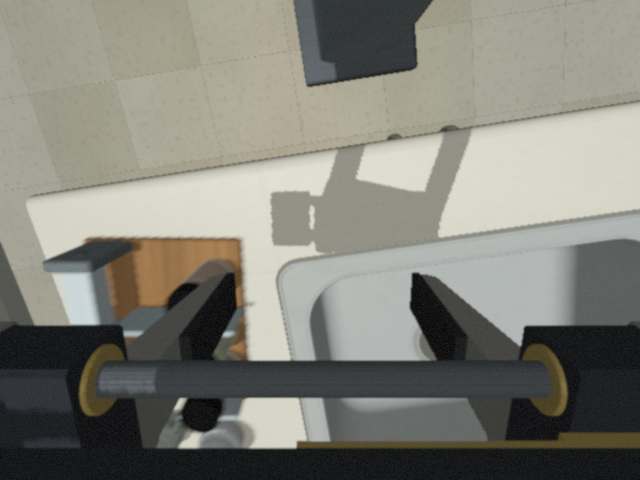

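>>> jog_arm(
  rows=[0,0,0,-0.025,-0.046,0,1,0,0,0,-0.05,-0.092,0,1,0,0,0,-0.067,-0.123,0,1,0,0,0,-0.067,-0.123,0,1,0,0,0,-0.067,-0.123,0,1],
)

```text
t: 2.65
eef_pos: [0.4806, -0.2919, 0.2141]
eef_rot: [180.0, -0.1, 171.5]
ft_force: [0.0, 0.1, -0.4]
opening: 1.001
grasp_force: 0.0
```

```bash
python3 - <<'E'
from h import *; import cv2
s=arm.read_state(); print(s['t'],s['eef_pos'],s['eef_rot'],s['joint_vel'].round(2))
p=imaging.camera_params('wrist'); print(p)
im=imaging.capture('wrist'); cv2.imwrite("pics/w2.png",im[:,:,::-1])
E
```

```text
2.65 [ 0.48059305 -0.2919348   0.21411025] [ 1.79954164e+02 -7.22851672e-02  1.71478635e+02] [ 0.65 -0.64  0.6  -0.04  0.01 -0.02]
{'mtx': array([[348.48167003,   0.        , 322.80344735],
       [  0.        , 348.48167003, 239.75787384],
       [  0.        ,   0.        ,   1.        ]]), 'eye': array([ 0.40758375, -0.28113272,  0.38383145]), 'attitude': array([-1.51371861e+01, -6.98903439e-02,  8.14865128e+01])}
```

View pics/w2.png

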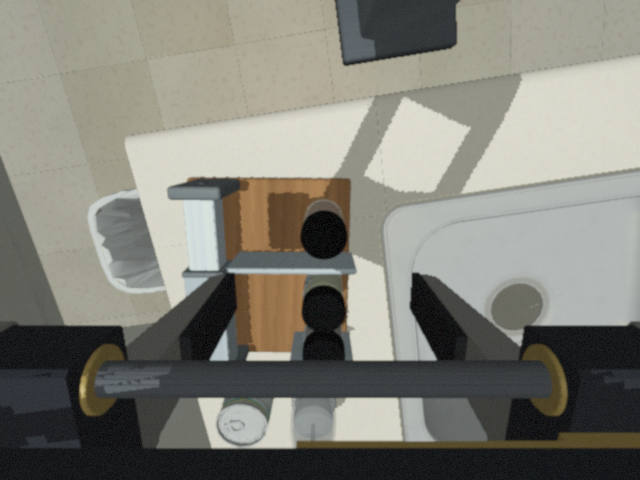

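The wrist view shows the loose jar's cap centred near (324,236), row caps near (323,308) and (324,350), the board's corner at (349,179) and the sleeve end edge at y≈271, x 184–222.

```bash
python3 - <<'E'
from h import *; import cv2
p=imaging.camera_params('wrist')
for n,a in(("loose",(324,236)),("r2",(323.5,309))):
    A=at(p,a,.102); print(n,A)
o=[(p,(349.5,179),(.105,-.08,.012)),(p,(184,271.5),(.026,.078,.083)),(p,(223,271.5),(.026,.042,.083))]
v,r=fit(o,[.537,-.352,171.5]);print(v,r.round(1).tolist())
for X in([.105,-.08,.012],[.026,.078,.083],[.026,.042,.083],[-.015,.086,.065],[.02,-.08,.073]): print(X,proj(p,rack2w([.5365,-.352,171.5],X)).round(1))
print(proj(p,[.481,-.2925,.102]))
a=cv2.imread("pics/w2.png")[165:365,160:370]
cv2.imwrite("pics/w2c.png",cv2.resize(a,None,fx=3,fy=3,interpolation=cv2.INTER_CUBIC))
E
```

```text
loose [ 0.48009901 -0.29038691  0.102     ]
r2 [ 0.54613161 -0.30061977  0.102     ]
[  0.53700184  -0.35039714 171.22623373] [[2.2, -0.6], [-0.6, 0.2], [-0.3, 0.4]]
[0.105, -0.08, 0.012] [[349.6 177.8]]
[0.026, 0.078, 0.083] [[181.5 271.8]]
[0.026, 0.042, 0.083] [[220.7 271.8]]
[-0.015, 0.086, 0.065] [[184.9 304.2]]
[0.02, -0.08, 0.073] [[352.6 274.1]]
[[321.66006621 237.39191797]]
```

View pics/w2c.png

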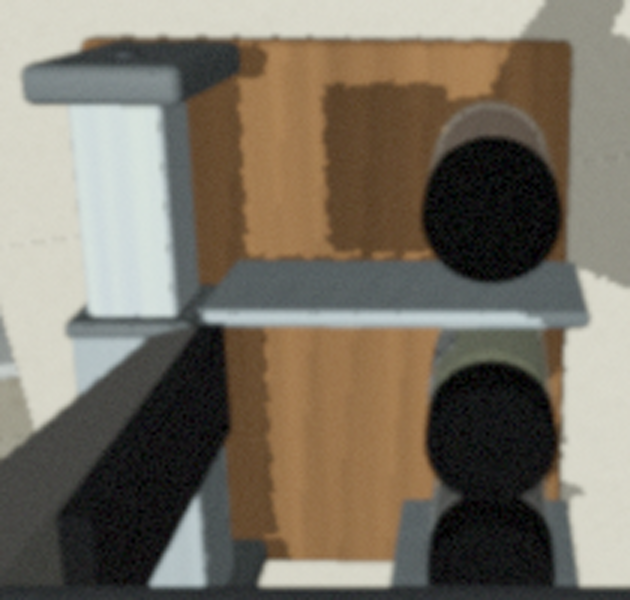

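The crop confirms the fence top strip at y≈267–273, the board's edge at y≈178 and the sleeve at x≈184–225, all within about 2 mm of the fit. The jar is under the tool, so I descend and grip it.

>>> jog_arm(
  rows=[0,0,0,0,0.001,0.05,1,0,0,0,0,0.001,0.1,1,0,0,0,0,0.001,0.14,1,0,0,0,0,0.001,0.168,1,0,0,0,0,0.001,0.168,1],
)

```text
t: 3.32
eef_pos: [0.4798, -0.2899, 0.0451]
eef_rot: [179.9, -0.2, 171.6]
ft_force: [-0.3, -0.8, 0.6]
opening: 0.998
grasp_force: 0.0
```

>>> jog_arm(
  rows=[0,0,0,0,0,0,0.3,0,0,0,0,0,0,0.3,0,0,0,0,0,0,0.3,0,0,0,0,0,0,0.3,0,0,0,0,0,0,0.3],
  force=20,
)

```text
t: 3.95
eef_pos: [0.4814, -0.2919, 0.0468]
eef_rot: [-180.0, 0.0, 171.5]
ft_force: [-0.5, 0.5, 0.1]
opening: 0.478
grasp_force: 0.0
```

>>> jog_arm(
  rows=[0,0,0,0,0,0,0.3,0,0,0,0,0,0,0.3,0,0,0,0,0,0,0.3],
)

```text
t: 4.32
eef_pos: [0.4814, -0.2918, 0.0467]
eef_rot: [-180.0, 0.0, 171.5]
ft_force: [-1.3, -0.5, 2.9]
opening: 0.437
grasp_force: 20.0
```

>>> jog_arm(
  rows=[0,0,0,0,0,-0.02,0.3,0,0,0,0,0,-0.06,0.3,0,0,0,0.012,0.03,-0.08,0.3,0,0,0,0.03,0.075,-0.08,0.3,0,0,0,0.05,0.125,-0.08,0.3],
)

```text
t: 4.95
eef_pos: [0.4501, -0.1599, 0.1268]
eef_rot: [-180.0, 0.0, 171.4]
ft_force: [0.5, 1.0, 0.3]
opening: 0.439
grasp_force: 20.0
```

>>> jog_arm(
  rows=[0,0,0,0.016,0.04,0,0.3,0,0,0,0.024,0.058,0.02,0.3,0,0,0,0.024,0.058,0.055,0.3,0,0,0,0.024,0.058,0.08,0.3,0,0,0,0.024,0.058,0.086,0.3],
)

```text
t: 5.58
eef_pos: [0.434, -0.0995, 0.0393]
eef_rot: [180.0, -0.2, 171.5]
ft_force: [0.4, -1.0, -1.2]
opening: 0.438
grasp_force: 20.0
```

>>> jog_arm(
  rows=[0,0,0,0,0,0.003,0.3,0,0,0,0,0,0.003,0.3],
)

```text
t: 5.82
eef_pos: [0.4357, -0.1001, 0.0381]
eef_rot: [-180.0, 0.0, 171.5]
ft_force: [0.4, 0.6, -0.9]
opening: 0.439
grasp_force: 20.0
```

>>> jog_arm(
  rows=[0,0,0,0,0,0.002,0.3,0,0,0,0,0,0.003,0.3,0,0,0,0,0,0.003,0.3],
)

```text
t: 6.2
eef_pos: [0.4353, -0.0999, 0.0347]
eef_rot: [-180.0, 0.0, 171.5]
ft_force: [-0.7, 0.6, -1.5]
opening: 0.439
grasp_force: 20.0
```

>>> jog_arm(
  rows=[0,0,0,0,0,0.0005,0.3,0,0,0,0,0,0.0005,0.3],
)

```text
t: 6.45
eef_pos: [0.4354, -0.0999, 0.0346]
eef_rot: [-180.0, 0.0, 171.5]
ft_force: [-1.8, 0.4, 8.8]
opening: 0.436
grasp_force: 20.0
```

>>> jog_arm(
  rows=[0,0,0,0,0,0,1,0,0,0,0,0,0,1,0,0,0,0,0,0,1,0,0,0,0,0,0,1,0,0,0,0,0,0,1],
)

```text
t: 7.08
eef_pos: [0.4352, -0.0999, 0.034]
eef_rot: [180.0, -0.0, 171.5]
ft_force: [-0.3, 0.4, 0.5]
opening: 0.962
grasp_force: 0.0
```

>>> jog_arm(
  rows=[0,0,0,0,0,-0.03,1,0,0,0,0,0,-0.085,1,0,0,0,0,0,-0.14,1,0,0,0,0,0,-0.18,1,0,0,0,0,0,-0.18,1],
)

```text
t: 7.7
eef_pos: [0.4372, -0.1003, 0.2171]
eef_rot: [-180.0, 0.4, 171.5]
ft_force: [-0.6, 0.3, -0.9]
opening: 0.999
grasp_force: 0.0
```

```bash
python3 - <<'E'
from h import *; import cv2
s=arm.read_state(); print(s['t'],s['eef_pos'],s['eef_rot'])
v=[.5365,-.351,171.4]
pin=rack2w(v,[-.015,.06,.065])[0]; d=pin-s['eef_pos']; Rt=R.from_euler('xyz',s['eef_rot'],degrees=True)
print(pin,Rt.inv().apply(d))
print(rack2w(v,[[-.098,.06,0],[-.015,.078,0],[-.015,.13,0]]))
E
```

```text
7.7 [ 0.43718765 -0.10032519  0.21709424] [-179.97097149    0.35289975  171.49230178]
[ 0.54235923 -0.41256841  0.065     ] [-0.14926861 -0.29317041  0.15316507]
[[ 0.624426   -0.42497985  0.        ]
 [ 0.53966759 -0.43036603  0.        ]
 [ 0.53189175 -0.48178136  0.        ]]
```

>>> jog_arm(
  rows=[0,0,0,-0.014,-0.027,0,1,0,0,0,-0.041,-0.081,0,1,0,0,0,-0.068,-0.134,0,1,0,0,0,-0.095,-0.188,0,1,0,0,0,-0.122,-0.241,0,1],
)

```text
t: 8.32
eef_pos: [0.52, -0.3579, 0.2122]
eef_rot: [179.9, -0.1, 171.5]
ft_force: [1.2, 0.7, -0.1]
opening: 1.004
grasp_force: 0.0
```

>>> jog_arm(
  rows=[0,0,0,-0.02,-0.038,0,1,0,0,0,-0.027,-0.052,0,1,0,0,0,-0.027,-0.052,0.03,1,0,0,0,-0.027,-0.052,0.05,1,0,0,0,-0.027,-0.052,0.05,1],
)

```text
t: 8.95
eef_pos: [0.538, -0.4099, 0.1618]
eef_rot: [179.9, -0.2, 171.5]
ft_force: [-0.1, -0.5, 0.9]
opening: 1.0
grasp_force: 0.0
```

```bash
python3 - <<'E'
from h import *; import cv2
s=arm.read_state(); print(s['t'],s['eef_pos'],s['eef_rot'])
p=imaging.camera_params('wrist'); print(p['eye'],p['attitude'])
v=[.5365,-.351,171.4]
print(proj(p,rack2w(v,[[.026,.078,.083],[.026,.042,.083],[-.015,.086,.065],[-.089,.078,.083],[-.089,.042,.083],[.105,-.08,.012],[.105,.095,.012],[.104,.07,.089]])).round(1).tolist())
im=imaging.capture('wrist')[100:400,170:570]; cv2.imwrite("pics/w3.png",cv2.resize(im[:,:,::-1],None,fx=2,fy=2,interpolation=cv2.INTER_CUBIC))
E
```

```text
8.95 [ 0.53797416 -0.4099466   0.16180936] [179.87128797  -0.22131907 171.52874467]
[ 0.46538632 -0.39951742  0.33173833] [-14.9918101   -0.15139686  81.53468409]
[[294.7, 199.9], [344.9, 200.0], [287.3, 247.7], [297.4, 342.6], [342.2, 342.6], [483.8, 96.1], [279.4, 95.5], [304.2, 80.4]]
```

View pics/w3.png

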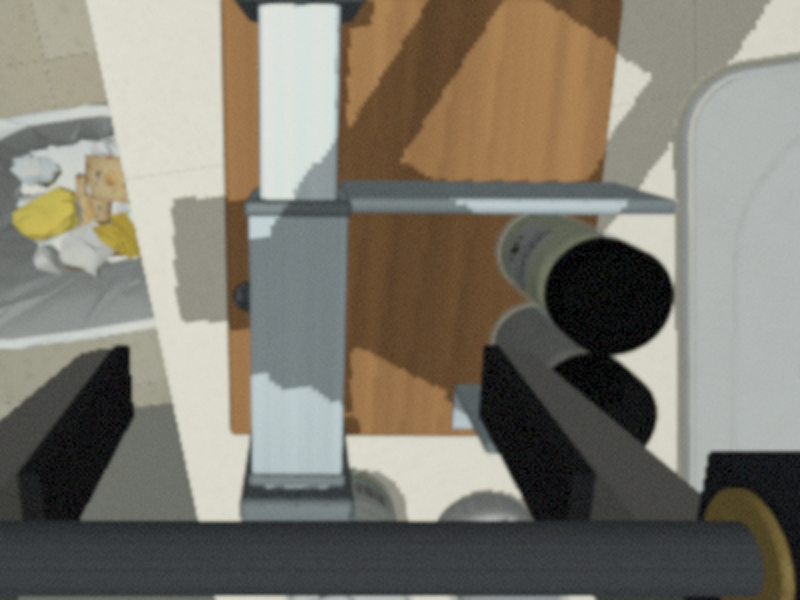

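The view shows the pin at crop (241,296), i.e. pixel (290,248), and the sleeve's edges at 295 and 343, all within about 2 px of the predictions. I descend at the pin and squeeze.

>>> jog_arm(
  rows=[0,0,0,-0.005,-0.002,0.025,1,0,0,0,-0.005,-0.002,0.065,1,0,0,0,-0.005,-0.002,0.1,1,0,0,0,-0.005,-0.002,0.116,1,0,0,0,-0.005,-0.002,0.116,1],
)

```text
t: 9.62
eef_pos: [0.5439, -0.4142, 0.0481]
eef_rot: [180.0, -0.0, 171.5]
ft_force: [0.1, -0.9, 0.1]
opening: 1.002
grasp_force: 0.0
```

>>> jog_arm(
  rows=[0,0,0,0,0,0,0.2,0,0,0,0,0,0,0.2,0,0,0,0,0,0,0.2,0,0,0,0,0,0,0.2,0,0,0,0,0,0,0.2],
  force=32,
)

```text
t: 10.25
eef_pos: [0.544, -0.415, 0.0484]
eef_rot: [-179.9, 0.0, 171.5]
ft_force: [-1.4, -3.7, 1.2]
opening: 0.477
grasp_force: 1.8
```

>>> jog_arm(
  rows=[0,0,0,0,0,0,0.2,0,0,0,0,0,0,0.2,0,0,0,0,0,0,0.2,0,0,0,0,0,0,0.2],
)

```text
t: 10.75
eef_pos: [0.5441, -0.4139, 0.0483]
eef_rot: [180.0, 0.0, 171.5]
ft_force: [1.0, 4.8, 5.2]
opening: 0.389
grasp_force: 32.0
```

>>> jog_arm(
  rows=[0,0,0,0.001,0,0,0.2,0,0,0,0.002,0,0,0.2,0,0,0,0.003,0,0,0.2,0,0,0,0.004,0,0,0.2,0,0,0,0.006,0,0,0.2],
  force=36,
)

```text
t: 11.38
eef_pos: [0.5406, -0.4134, 0.0483]
eef_rot: [180.0, 0.3, 171.5]
ft_force: [14.4, 3.8, -3.5]
opening: 0.39
grasp_force: 36.0
```

>>> jog_arm(
  rows=[0,0,0,0.002,0,0,0.2,0,0,0,0.004,0,0,0.2,0,0,0,0.006,0,0,0.2,0,0,0,0.006,0,0,0.2],
)

```text
t: 11.88
eef_pos: [0.5339, -0.4124, 0.0483]
eef_rot: [180.0, 0.2, 171.5]
ft_force: [-0.4, 4.1, 6.3]
opening: 0.391
grasp_force: 36.0
```

>>> jog_arm(
  rows=[0,0,0,0.007,0,0,0.2,0,0,0,0.014,0,0,0.2,0,0,0,0.022,0,0,0.2,0,0,0,0.03,0,0,0.2,0,0,0,0.036,0,0,0.2],
)

```text
t: 12.5
eef_pos: [0.4983, -0.4068, 0.0483]
eef_rot: [180.0, 0.2, 171.5]
ft_force: [8.8, 6.4, 0.1]
opening: 0.389
grasp_force: 36.0
```

>>> jog_arm(
  rows=[0,0,0,0.003,0,0,0.2,0,0,0,0.005,0,0,0.2,0,0,0,0.006,0,0,0.2,0,0,0,0.006,0,0,0.2],
)

```text
t: 13.0
eef_pos: [0.4906, -0.4055, 0.0483]
eef_rot: [179.9, -0.0, 171.5]
ft_force: [-0.4, 8.3, 6.3]
opening: 0.392
grasp_force: 36.0
```

```bash
python3 - <<'E'
from h import *; import cv2
s=arm.read_state(); print(s['t'],s['eef_pos'],s['ft_force'])
p=imaging.camera_params('wrist')
v=[.5365,-.351,171.4]
for d in(.04,.05,.054,.056): print(d,proj(p,rack2w(v,[[.026+d,.078,.083],[.02+d,-.08,.073],[-.015,.086,.065]])).round(1).tolist())
im=imaging.capture('wrist')[60:360,170:570]; cv2.imwrite("pics/w4.png",cv2.resize(im[:,:,::-1],None,fx=2,fy=2,interpolation=cv2.INTER_CUBIC))
E
```

```text
13.0 [ 0.49059317 -0.40554011  0.04826038] [-0.43769425  8.27099808  6.29612401]
0.04 [[280.6, 260.0], [642.3, 266.0], [273.9, 397.3]]
0.05 [[279.8, 236.2], [647.9, 244.2], [273.9, 397.3]]
0.054 [[279.5, 226.5], [650.2, 235.2], [273.9, 397.3]]
0.056 [[279.3, 221.5], [651.3, 230.7], [273.9, 397.3]]
```

View pics/w4.png

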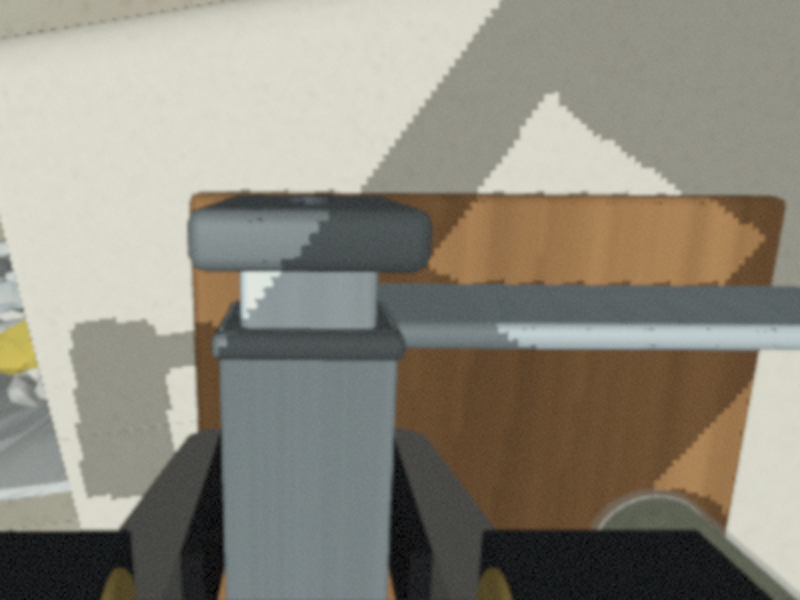

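The fence has moved along with the gripper: the sleeve's end edge is now at y≈238 and the fence's inner edge at y≈234, which means about 53–54 mm open. I pull the last few mm until it locks.

>>> jog_arm(
  rows=[0,0,0,0.001,0,0,0.2,0,0,0,0.002,0,0,0.2,0,0,0,0.003,0,0,0.2,0,0,0,0.003,0,0,0.2],
)

```text
t: 13.55
eef_pos: [0.4883, -0.4052, 0.0483]
eef_rot: [179.9, 0.1, 171.5]
ft_force: [4.4, 6.8, 5.0]
opening: 0.392
grasp_force: 36.0
```

>>> jog_arm(
  rows=[0,0,0,0.001,0,0,0.2,0,0,0,0.001,0,0,0.2],
)

```text
t: 13.8
eef_pos: [0.4877, -0.4051, 0.0483]
eef_rot: [179.9, 0.1, 171.5]
ft_force: [4.6, 7.5, 2.8]
opening: 0.389
grasp_force: 36.0
```

>>> jog_arm(
  rows=[0,0,0,-0.001,0,0,0.2,0,0,0,-0.002,0,0,0.2,0,0,0,-0.003,0,0,0.2,0,0,0,-0.003,0,0,0.2],
)

```text
t: 14.3
eef_pos: [0.4894, -0.4053, 0.0483]
eef_rot: [179.9, -0.0, 171.5]
ft_force: [-1.2, 8.0, 7.5]
opening: 0.394
grasp_force: 36.0
```

>>> jog_arm(
  rows=[0,0,0,-0.001,0,0,0.2,0,0,0,-0.002,0,0,0.2,0,0,0,-0.002,0,0,0.2],
)

```text
t: 14.68
eef_pos: [0.4906, -0.4055, 0.0482]
eef_rot: [179.9, -0.1, 171.5]
ft_force: [-4.2, 7.1, 10.2]
opening: 0.389
grasp_force: 36.0
```

>>> jog_arm(
  rows=[0,0,0,0.002,0,0,0.2,0,0,0,0.004,0,0,0.2,0,0,0,0.005,0,0,0.2,0,0,0,0.006,0,0,0.2,0,0,0,0.006,0,0,0.2],
)

```text
t: 15.3
eef_pos: [0.4876, -0.4051, 0.0483]
eef_rot: [180.0, 0.2, 171.5]
ft_force: [10.0, 6.7, 1.4]
opening: 0.389
grasp_force: 36.0
```

>>> jog_arm(
  rows=[0,0,0,-0.002,0,0,0.2,0,0,0,-0.004,0,0,0.2,0,0,0,-0.006,0,0,0.2,0,0,0,-0.007,0,0,0.2,0,0,0,-0.007,0,0,0.2],
)

```text
t: 15.92
eef_pos: [0.4908, -0.4055, 0.0482]
eef_rot: [179.9, -0.2, 171.5]
ft_force: [-7.5, 7.9, 11.8]
opening: 0.39
grasp_force: 36.0
```

The fence stops hard in both directions within 3 mm of play, so the pin is locked. I recentre, release and rise.

>>> jog_arm(
  rows=[0,0,0,0.002,0,0,0.2,0,0,0,0.003,0,0,0.2,0,0,0,0.003,0,0,0.2],
)

```text
t: 16.3
eef_pos: [0.49, -0.4054, 0.0483]
eef_rot: [179.9, 0.0, 171.5]
ft_force: [2.2, 7.8, 5.6]
opening: 0.386
grasp_force: 36.0
```

>>> jog_arm(
  rows=[0,0,0,0,0,0,1,0,0,0,0,0,0,1,0,0,0,0,0,0,1,0,0,0,0,0,0,1,0,0,0,0,0,0,1],
)

```text
t: 16.92
eef_pos: [0.4894, -0.4063, 0.048]
eef_rot: [-180.0, -0.0, 171.5]
ft_force: [-0.8, -0.4, -0.5]
opening: 0.91
grasp_force: 0.0
```

>>> jog_arm(
  rows=[0,0,0,0,0,-0.03,1,0,0,0,0,0,-0.08,1,0,0,0,0,0,-0.13,1,0,0,0,0,0,-0.16,1,0,0,0,0,0,-0.16,1],
)

```text
t: 17.55
eef_pos: [0.4907, -0.4073, 0.2108]
eef_rot: [-179.9, 0.2, 171.5]
ft_force: [-1.1, -0.7, 0.0]
opening: 0.999
grasp_force: 0.0
```

```bash
python3 - <<'E'
from h import *; import cv2
s=arm.read_state(); print(s['t'],s['eef_pos'],s['eef_rot'])
p=imaging.camera_params('wrist')
v=[.5365,-.351,171.4]
for d in(0.052,.056): print(d,proj(p,rack2w(v,[[.026+d,.078,.083],[.02+d,-.08,.073],[-.015,.086,.065],[-.01,-.05,.102]])).round(1).tolist())
im=imaging.capture('wrist')[100:400,170:570]; cv2.imwrite("pics/w5.png",cv2.resize(im[:,:,::-1],None,fx=2,fy=2,interpolation=cv2.INTER_CUBIC))
j=np.array([.4353,-.0999,.1]); Rt=R.from_euler('xyz',s['eef_rot'],degrees=True); print(Rt.inv().apply(j-s['eef_pos']))
E
```

```text
17.55 [ 0.4906794  -0.40728491  0.21075865] [-179.85195742    0.24181883  171.49163292]
0.052 [[304.9, 184.5], [485.3, 190.4], [298.7, 279.0], [453.5, 290.1]]
0.056 [[304.8, 179.7], [485.8, 185.9], [298.7, 279.0], [453.5, 290.1]]
[0.10071526 0.29609241 0.10956988]
```

View pics/w5.png

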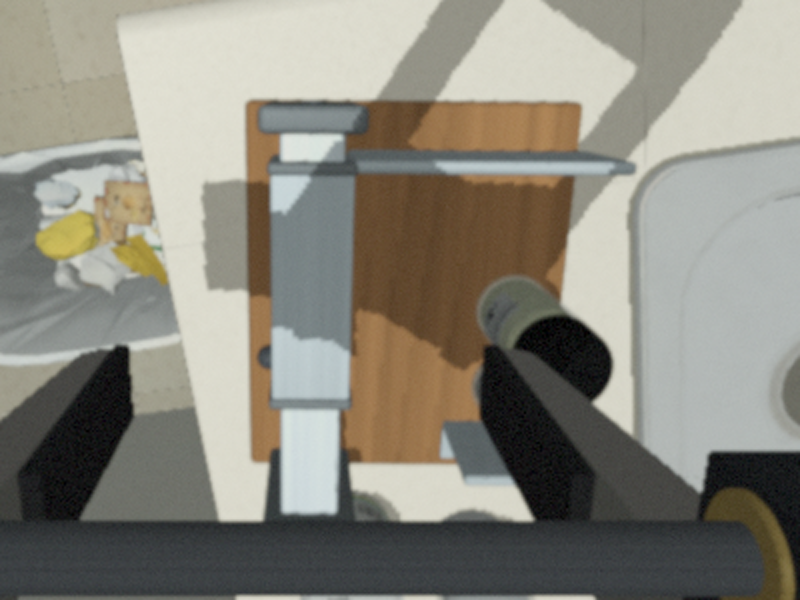

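The pin is out again at crop (265,356), and the fence's inner edge at y≈186 matches 56 mm open. Now I fetch the jar.

>>> jog_arm(
  rows=[0,0,0,0.01,0.03,0,1,0,0,0,0.028,0.083,0,1,0,0,0,0.046,0.136,0,1,0,0,0,0.064,0.189,0,1,0,0,0,0.082,0.242,0,1],
)

```text
t: 18.23
eef_pos: [0.4426, -0.1529, 0.2062]
eef_rot: [180.0, -0.2, 171.5]
ft_force: [-0.2, 1.2, 0.0]
opening: 0.998
grasp_force: 0.0
```

>>> jog_arm(
  rows=[0,0,0,0.014,0.04,0,1,0,0,0,0.019,0.054,0,1,0,0,0,0.019,0.054,0.02,1,0,0,0,0.019,0.054,0.06,1,0,0,0,0.019,0.054,0.06,1],
)

```text
t: 18.85
eef_pos: [0.4311, -0.0986, 0.1454]
eef_rot: [180.0, -0.4, 171.5]
ft_force: [0.3, -1.7, 0.9]
opening: 1.003
grasp_force: 0.0
```

>>> jog_arm(
  rows=[0,0,0,0,0,0,1,0,0,0,0,0,0,1],
)

```text
t: 19.1
eef_pos: [0.4343, -0.099, 0.1492]
eef_rot: [-180.0, 0.1, 171.5]
ft_force: [-0.5, -0.5, 0.1]
opening: 0.999
grasp_force: 0.0
```

>>> jog_arm(
  rows=[0,0,0,-0.001,-0.001,0.03,1,0,0,0,-0.001,-0.001,0.075,1,0,0,0,-0.001,-0.001,0.105,1,0,0,0,-0.001,-0.001,0.114,1,0,0,0,-0.001,-0.001,0.114,1],
)

```text
t: 19.73
eef_pos: [0.4347, -0.0998, 0.0346]
eef_rot: [-180.0, 0.0, 171.5]
ft_force: [0.8, -0.3, -0.4]
opening: 1.0
grasp_force: 0.0
```

>>> jog_arm(
  rows=[0,0,0,0,0,0,0.3,0,0,0,0,0,0,0.3,0,0,0,0,0,0,0.3,0,0,0,0,0,0,0.3,0,0,0,0,0,0,0.3],
  force=20,
)

```text
t: 20.35
eef_pos: [0.4343, -0.0997, 0.0342]
eef_rot: [-180.0, 0.0, 171.5]
ft_force: [0.1, -0.5, 0.0]
opening: 0.476
grasp_force: 0.0
```

>>> jog_arm(
  rows=[0,0,0,0,0,0,0.3,0,0,0,0,0,0,0.3,0,0,0,0,0,0,0.3],
)

```text
t: 20.72
eef_pos: [0.4343, -0.0997, 0.0341]
eef_rot: [180.0, -0.0, 171.5]
ft_force: [-0.2, 1.2, 1.8]
opening: 0.438
grasp_force: 20.0
```

>>> jog_arm(
  rows=[0,0,0,0,0,-0.02,0.3,0,0,0,0,0,-0.06,0.3,0,0,0,0,0,-0.11,0.3,0,0,0,-0.008,-0.016,-0.13,0.3,0,0,0,-0.026,-0.052,-0.13,0.3],
)

```text
t: 21.35
eef_pos: [0.4533, -0.1552, 0.166]
eef_rot: [-180.0, 0.2, 171.6]
ft_force: [0.6, -0.0, -0.8]
opening: 0.439
grasp_force: 20.0
```

>>> jog_arm(
  rows=[0,0,0,-0.022,-0.044,0,0.3,0,0,0,-0.044,-0.088,0,0.3,0,0,0,-0.058,-0.117,0,0.3,0,0,0,-0.065,-0.1315,0,0.3,0,0,0,-0.065,-0.1315,0,0.3],
)

```text
t: 21.98
eef_pos: [0.4969, -0.2948, 0.1637]
eef_rot: [180.0, -0.0, 171.4]
ft_force: [-0.2, 0.5, -1.3]
opening: 0.434
grasp_force: 20.0
```

>>> jog_arm(
  rows=[0,0,0,0,0,0,0.3,0,0,0,0,0,0,0.3],
)

```text
t: 22.22
eef_pos: [0.4969, -0.2936, 0.1642]
eef_rot: [180.0, -0.0, 171.5]
ft_force: [-0.5, 0.6, -0.1]
opening: 0.443
grasp_force: 20.0
```

```bash
python3 - <<'E'
from h import *; import cv2
s=arm.read_state(); print(s['t'],s['eef_pos'],s['eef_rot'],w2rack([.5365,-.351,171.4],s['eef_pos']))
im=imaging.capture('wrist')[100:400,170:570]; cv2.imwrite("pics/w6.png",cv2.resize(im[:,:,::-1],None,fx=2,fy=2,interpolation=cv2.INTER_CUBIC))
E
```

```text
22.225 [ 0.49688862 -0.29356657  0.16418862] [ 1.79987992e+02 -1.09330098e-02  1.71546701e+02] [[ 0.04775433 -0.05086437  0.16418862]]
```

>>> jog_arm(
  rows=[0,0,0,0,0,0.02,0.3,0,0,0,0,0,0.055,0.3,0,0,0,0,0,0.09,0.3,0,0,0,0,0,0.108,0.3,0,0,0,0,0,0.115,0.3],
)

```text
t: 22.9
eef_pos: [0.4969, -0.2943, 0.0485]
eef_rot: [180.0, -0.1, 171.5]
ft_force: [0.4, 0.4, -0.6]
opening: 0.438
grasp_force: 20.0
```

>>> jog_arm(
  rows=[0,0,0,0,0,0.001,0.3,0,0,0,0,0,0.001,0.3],
)

```text
t: 23.15
eef_pos: [0.4978, -0.295, 0.0491]
eef_rot: [-180.0, 0.1, 171.5]
ft_force: [-0.4, -0.3, -2.1]
opening: 0.43
grasp_force: 20.0
```

>>> jog_arm(
  rows=[0,0,0,0,0,0.001,0.3,0,0,0,0,0,0.002,0.3,0,0,0,0,0,0.003,0.3,0,0,0,0,0,0.003,0.3],
)

```text
t: 23.65
eef_pos: [0.4974, -0.2949, 0.0461]
eef_rot: [-180.0, 0.0, 171.5]
ft_force: [-1.1, 2.2, 9.8]
opening: 0.44
grasp_force: 20.0
```

Contact shows at the expected height (9.8 N upward). I release and rise.

>>> jog_arm(
  rows=[0,0,0,0,0,-0.0005,0.3,0,0,0,0,0,-0.0005,1,0,0,0,0,0,-0.0005,1,0,0,0,0,0,-0.0005,1,0,0,0,0,0,-0.0005,1],
)

```text
t: 24.28
eef_pos: [0.4971, -0.2947, 0.0455]
eef_rot: [180.0, -0.0, 171.5]
ft_force: [-0.8, -0.7, -0.5]
opening: 0.852
grasp_force: 0.0
```

>>> jog_arm(
  rows=[0,0,0,0,0,0,1,0,0,0,0,0,0,1],
)

```text
t: 24.52
eef_pos: [0.4971, -0.2947, 0.0456]
eef_rot: [180.0, -0.0, 171.5]
ft_force: [-0.5, 0.4, 0.1]
opening: 0.999
grasp_force: 0.0
```

>>> jog_arm(
  rows=[0,0,0,0,0,-0.02,1,0,0,0,0,0,-0.07,1,0,0,0,0,0,-0.12,1,0,0,0,0,0,-0.15,1,0,0,0,0,0,-0.15,1],
)

```text
t: 25.15
eef_pos: [0.4985, -0.2955, 0.1981]
eef_rot: [-179.9, 0.3, 171.5]
ft_force: [-0.1, 0.1, -0.2]
opening: 1.002
grasp_force: 0.0
```

```bash
python3 - <<'E'
from h import *; import cv2
s=arm.read_state(); print(s['t'],s['eef_pos'],s['ft_force'])
v=[.5365,-.351,171.4]
for n in('scene','wrist'):
    p=imaging.camera_params(n); im=imaging.capture(n); g=im.max(2)
    m=(g<45).astype(np.uint8)
    e=proj(p,rack2w(v,[[.047,-.05,.102],[-.008,-.05,.102],[-.053,-.05,.102]])); print(n,e.round(1).tolist())
    k,l,st,c=cv2.connectedComponentsWithStats(m)
    for i in range(1,k):
        if 60<st[i,4]<4000 and abs(c[i]-e).sum(1).min()<60: print(st[i],c[i].round(1), w2rack(v,at(p,c[i],.1)).round(3)[0])
E
```

```text
25.15 [ 0.49847155 -0.29547009  0.19812988] [-0.10579706  0.08358422 -0.17906754]
scene [[374.3, 334.0], [392.6, 322.9], [407.2, 314.0]]
[361 280   9  17  97] [364.6 287.9] [-0.017 -0.172  0.1  ]
[390 281  18  12  69] [399.2 286.4] [-0.092 -0.127  0.1  ]
[385 311  30  23 263] [400.3 322.6] [-0.024 -0.041  0.1  ]
[367 328  17  17 227] [374.9 336.3] [ 0.049 -0.045  0.1  ]
wrist [[323.2, 242.3], [323.0, 306.3], [322.9, 354.0]]
[ 299  214   49   51 1954] [323.2 239.3] [ 0.049 -0.05   0.1  ]
[ 302  275   46   88 3320] [324.1 318.9] [-0.021 -0.051  0.1  ]
```

The jar's cap shows round at rack (49, -50) mm, as planned, and the row jars are unchanged.

>>> jog_arm(
  rows=[0,0,0,0,0,0,1,0,0,0,0,0,0,1],
)

```text
t: 25.5
eef_pos: [0.4965, -0.2943, 0.1943]
eef_rot: [180.0, -0.1, 171.5]
ft_force: [0.1, 0.3, -0.1]
opening: 1.003
grasp_force: 0.0
```

```bash
python3 -c "
from workcell import job_done
print(job_done())"
```

```text
the job is handed in; nothing more can be done
None
```

I handed the job in after about 25.5 s: the fence is open with the pin locked in the next hole, and the jar stands upright in line between the fence and the two row jars, though the hand-in gave no verdict.

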